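# Lock the practice bone in its cam clamp with the hex key

## Robot

A 6-joint arm with a two-finger parallel gripper is mounted at the origin on the work surface. World frame = base frame: x ahead of the robot, y to its left, z up, the work surface at z = 0. Lengths are in m, angles in degrees, forces in N, time in s.
With the tool pointing down it reaches from about 0.3 to 0.75 m from the base axis. Payload 8.5 kg.
Tool frame: the origin (TCP) lies at the centre of the arm's flange, where the gripper is bolted on; the fingertips stand 173 mm ahead of it and the grasp point (between the pads) lies 155 mm ahead of it (env.grip_point_offset is the z of the grasp point in the tool frame, in m); z points along the fingers, y is the direction in which the jaws open and shut (so a half turn about z gives the same grasp; the last joint's range is limited). The gripper opens to 85 mm and grips with 20 to 120 N. Pads are 22 mm wide; open, the fingers measure 114 mm over their backs; the gripper's body (76 mm by 85 mm) begins 54 mm behind the grasp point. The pads swing forward as they close: fully open they stand 13 mm farther back than shut.
Start: joints at [59.341, 21.807, 74.336, -0, 83.858, -12.336], TCP at [0.173, 0.522, 0.405] pointing down, gripper open.
Joint ranges: [-178.18, 178.18], [-50.72, 133.34], [12.68, 142.11], [-81.47, 261.47], [9.98, 163.14], [-165.26, 165.26]. Speed limits (degrees/s): [136.94, 136.94, 180, 180, 180, 180].

## Interface

Orientations are given as a 3x3 rotation matrix whose columns are the frame's x, y, z axes.
In Python, from rig import env, get_image, nets gives the robot as it stands.
- The arm moves only by the tool send_rows, never from a script. Its arguments are lists of equal length, an entry for each row: "xyz": the shift along the tool's x, y, z in mm, a list of three; "spin": the turn about the tool's z in degrees. A call has 1 to 20 rows; each row is the pose to reach, as a shift and turn from the pose measured when the call began, along the tool's axes at that moment; what a row does not reach only later rows make up. A row lasts 1/8 s, in which the tool goes at most 62.5 mm and 10.7 degrees, less where a joint would pass 70% of its speed; a pose out of reach is approached as far as the arm can. A call with a gripper value outside its range is refused whole. "hand" is the opening, from 0 (shut) to 1 (fully open), set as the call begins (left out, the last holds). The fingers move at their own pace and stop on an object; "force" is the grip in N (left out, the last holds). Time passes only in rows, so rows that repeat a pose let the fingers close. It gives the time, the measured TCP pose, the force and the opening at its end, in the units of the state.
- env.observe(): the state, without advancing time (a new reading comes with each control period).
- get_image(name): name is "side" or "top"; returns a dict with "pixels" (400x640x3 uint8, red, green, blue), "range_z" (400x640 float32, m along the optical axis (not along the pixel's ray), 0 where there is no reading), "fov_y" (degrees; the focal length in pixels is half the picture's height over the tangent of half this angle, whatever the lens; pixels are square), "cx", "cy" (the principal point, pixels), "cam_to_world" (4x4, takes a point from camera to world coordinates). Camera axes: x right, y down, z forward; pixel columns grow to the right and rows downward; lengths in m; the calibration is good to about 2 mm. A picture is of the moment at which its call begins.
- env.close_job(): hands the job in, once; it reports no verdict.
Trained networks look in a picture, given as the dict that the camera call returned (one of the last four; its "shot" number tells which), for a name from the list of things; names that differ only in an ending like _2 or _b are one class to them, and where a whole thing is asked for, a point or a joint stands for the part that bears it (a point fixed in the world has none). Each returns a list of dicts, best first, with "confidence" (0 to 1); they miss things now and then, are a little off and sometimes report something else, mostly with a low value. They report only what shows in the picture. A call takes as long as a camera call. They do not tell look-alikes from the thing itself.
- nets.silhouettes(picture, name): "pixels" (400x640 bool, what is visible of it) and "box" ([centre column, centre row, width, height] in pixels, round what is visible of it).
The state is a dict: "time_s": time; "q": joint angles; "qvel": joint speeds; "joint_efforts": joint torques, N m; "position": TCP position; "tool_rot": TCP orientation; "ft_force": force on the tool from outside, world axes, zero at the start; "wrist_torque": the same for the moment, N m; "grip_width": finger opening in m.
Only numpy, scipy, OpenCV 4.12 (cv2) and the standard library are available. Lean on these libraries where they do the work, as an engineer would, in place of code of your own. Each camera call takes 0.05 s, during which the arm holds its last target. There are 200 camera calls.

## Task

Take the bar-handled hex key out of its grey block, fit it down the funnelled well of the bone holder and turn it until it drops fully into the hidden hex socket, then turn the screw clockwise to its stop so that the jaw closes on the practice bone. Let go, leaving the key standing fully home in the socket, and do not disturb the pot of instruments, the forceps, the grey roll or the white slab.

Things in the scene. Friction and masses are not known exactly. Their poses are not given: they have to be found in the camera images.
- key_grip (a point): centre of the hex key's black bar handle: 64 mm long (x), 22 wide (y), 30 high (z), flat sides, gripped across its width. x along the bar, z up along the shank. The key starts upright in its block, about 0.2 kg, mostly in the shank
- key_tip (a point): centre of the flat lower end of the key's straight steel hex shank, 90 mm below key_grip on the same axis (the bar's underside is 75 above it); z up. Shank 18 mm across flats, 20.8 over corners, two flats square to the bar's y. If it catches a few mm into the socket, turning it a little to and fro under light pressure lets it go home
- stand: fixed grey block, 64 x 64 x 50 mm high, that holds the key at the start; origin at the centre of its underside, on the table. Its round hole, 25 diameter and 45 deep, holds the key's tip 5 mm above the table: lift the key by more than 50 mm to clear it
- well_mouth (a point): centre of the rim of the dark funnel on the square 56 mm cam housing of the bone holder, 87 mm above the table; z up, x towards the bone. Funnel radius 17 at the rim, 11 at 10 below; then a bore of 21.8 diameter down to the screw's face 27 below the rim. Holder and its white tray (300 x 220 x 30) are fixed. Fully home the key's tip is 41 below this point
- screw_face (a point): point on the well's axis level with the screw's flat face, 27 mm below well_mouth; fixed to the holder, it does not show the screw's angle. Hex socket in the face: 19.2 across flats, 14 deep, at an unknown angle (repeats every 60 degrees). The key rests on the face until within about 7 degrees of the socket's angle, then it can go down by 14
- cam_screw (a joint): turn of the screw, rad, growing clockwise seen from above; starts between 0 and 0.3 (this does not tell the socket's angle), stop with the jaw shut on the bone at 1.2. It stays where it is left; turning takes about 0.1 N m, and pressing the key lightly on its face does not turn it
- pot: bystander: white pot of instruments, 64 mm across, up to 130 high, loose; origin at its underside
- forceps: bystander: steel forceps, 120 mm, loose in the holder's white tray; origin at its underside
- tape: bystander: grey roll, 76 mm across, 24 high, loose; origin at its underside
- rest: bystander: white slab, 70 x 100 x 22 mm, loose; origin at its underside
Not all that is in view belongs to the job. What is shaped like the part that bears key_grip but red is not meant.

How it is judged (in metres and radians):
On the way, in this order (a step that is already met when the one before it is completed fails the run):
1. the key is lifted clear of its block (height (world z) of key_tip above 0.055 m), for 0.1 s.
2. the key has dropped into the hex socket (at least 9 of its 14 mm) (z of key_tip in the frame of well_mouth below -0.036 m and horizontal distance between key_tip and well_mouth below 0.003 m), for 0.2 s.
3. the screw is turned to its stop (value of joint cam_screw above 1.1 rad), for 0.1 s.
At the end, for the whole second after the job is handed in: the screw stands at its stop (1.1 rad or more of 1.2), at rest; the key is released, upright within 7 degrees in the well, its tip within 3 mm of the well's axis and at least 10 mm deep in the 14 mm hex socket (value of joint cam_screw above 1.1 rad and z of key_tip in the frame of well_mouth below -0.037 m and horizontal distance between key_tip and well_mouth below 0.003 m and angle between key_tip's own z axis and vertical below 0.12 rad and velocity of joint cam_screw below 0.05 rad/s); the robot touches nothing.
It fails at once if the pot, forceps, roll or slab is moved by more than 30 mm (distance of any of pot, forceps, tape, rest from where it was at the start of the episode above 0.03 m).
It also fails if it takes over 54 s, if anything falls off the work surface, if the arm or the gripper's body presses on something with over 40 N, if the wrist force passes 120 N, or if a joint passes its speed limit or range.

## Working session

There is one attempt and no reset: what is moved stays moved. The work goes in short steps, Python scripts to look and compute and a tool call to move; the robot and the scene stay as the last step left them, time stands still between calls to the robot, and variables do not carry over. Pictures are saved under pics/ and viewed, on a budget of 10 in all, crops included, one or two more only if the job needs it, and the job is handed in when it is done.

Besides the shell and the picture viewer there is one more tool, called after ">>>" in YAML: its name, and indented under it one key for each argument. send_rows: Moves the arm, as the interface text tells. Its arguments: {"type":"object","properties":{"xyz":{"type":"array"},"spin":{"type":"array"},"hand":{"type":"number"},"force":{"type":"number"}},"required":["xyz","spin"]}

```bash
ls; mkdir -p pics
cat > h.py <<'E'
import numpy as np, cv2
from rig import env, get_image, nets
def pts(p, mask=None):
    f=200/np.tan(np.radians(p["fov_y"])/2); z=p["range_z"]
    v,u=np.mgrid[:400,:640]
    c=np.stack([(u-p["cx"])/f*z,(v-p["cy"])/f*z,z,np.ones_like(z)],-1)
    w=(c@np.array(p["cam_to_world"]).T)[...,:3]
    w[z<=0]=np.nan
    return w
def save(p,n): cv2.imwrite(f"pics/{n}.png",cv2.cvtColor(p["pixels"],cv2.COLOR_RGB2BGR))
E
python3 - <<'E'
from h import *
s=env.observe(); print(s["position"],s["tool_rot"],env.grip_point_offset)
ims=[]
for c in("side","top"):
    p=get_image(c); ims.append(p["pixels"]); w=pts(p); np.save(c+"_w.npy",w); np.save(c+"_p.npy",p["pixels"])
    print(c,np.round(p["cam_to_world"],3).tolist(),p["fov_y"])
    for n in("key_grip","stand","cam_screw","pot","forceps","tape","rest"):
        for d in nets.silhouettes(p,n)[:3]:
            m=d["pixels"]; q=w[m]; q=q[~np.isnan(q[:,0])]
            print(c,n,round(d["confidence"],2),np.round(d["box"]),np.round(np.median(q,0),3),np.round(np.percentile(q,[3,97],axis=0),3).tolist(), p["pixels"][m].mean(0).round())
    save(p,c)
E
```

```text
pics
[0.17289559 0.52206183 0.40410792] [[-9.49291721e-01  3.14395680e-01 -7.64820775e-04]
 [ 3.14396434e-01  9.49290955e-01 -1.25107239e-03]
 [ 3.32705688e-04 -1.42808959e-03 -9.99998925e-01]] 0.1547
side [[-0.99, -0.106, 0.088, 0.47], [-0.138, 0.732, -0.667, 0.587], [0.006, -0.673, -0.74, 0.797], [0.0, 0.0, 0.0, 1.0]] 51.39728027622967
side key_grip 0.73 [390. 117.  25.  30.] [ 0.406 -0.422  0.087] [[0.382, -0.444, 0.012], [0.428, -0.4, 0.105]] [111.  63.  62.]
side key_grip 0.68 [350. 115.  24.  28.] [ 0.514 -0.378  0.096] [[0.487, -0.404, 0.047], [0.543, -0.363, 0.11]] [63. 64. 63.]
side key_grip 0.66 [379. 148.  26.  32.] [ 0.435 -0.276  0.086] [[0.405, -0.359, -0.002], [0.464, -0.27, 0.104]] [116.  68.  67.]
side stand 0.76 [350. 132.  22.  32.] [ 0.505 -0.363  0.039] [[0.477, -0.403, 0.002], [0.539, -0.346, 0.051]] [84. 83. 82.]
side stand 0.39 [293. 325.  58.  12.] [0.567 0.223 0.008] [[0.515, 0.206, 0.002], [0.624, 0.24, 0.011]] [131. 134. 128.]
side pot 0.77 [360. 182.  25.  47.] [ 0.463 -0.131  0.056] [[0.434, -0.187, -0.002], [0.493, -0.116, 0.111]] [105. 105.  99.]
side 
[... 810 characters left out ...]
.517 -0.371  0.049] [[0.484, -0.422, -0.001], [0.554, -0.35, 0.097]] [86. 84. 84.]
top pot 0.83 [347. 234.  24.  23.] [ 0.466 -0.153  0.029] [[0.438, -0.178, 0.001], [0.492, -0.122, 0.115]] [127. 132. 127.]
top forceps 0.75 [256. 196.  87. 108.] [0.574 0.133 0.01 ] [[0.432, 0.026, 0.0], [0.72, 0.252, 0.077]] [147. 152. 150.]
top forceps 0.55 [230. 198.  10.  40.] [0.572 0.221 0.009] [[0.517, 0.202, 0.001], [0.629, 0.238, 0.015]] [123. 128. 127.]
top tape 0.51 [315. 164.  22.  29.] [ 0.685 -0.047  0.023] [[0.647, -0.078, -0.002], [0.718, -0.011, 0.029]] [ 94.  98. 109.]
top rest 0.96 [410. 172.  35.  35.] [ 0.674 -0.339  0.022] [[0.632, -0.388, 0.015], [0.716, -0.294, 0.028]] [158. 164. 157.]
```

Run:
```python
import numpy as np,cv2
a=np.load("top_p.npy")[...,::-1];b=np.load("side_p.npy")[...,::-1]
t=cv2.resize(a[140:300,200:480],(800,457));s=cv2.resize(b[90:360,230:430],(0,0),fx=1,fy=1)
cv2.imwrite("pics/t.png",t)
cv2.imwrite("pics/s.png",cv2.resize(b[90:350,180:520],(785,600)))
```

```text
(no output)
```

View pics/t.png

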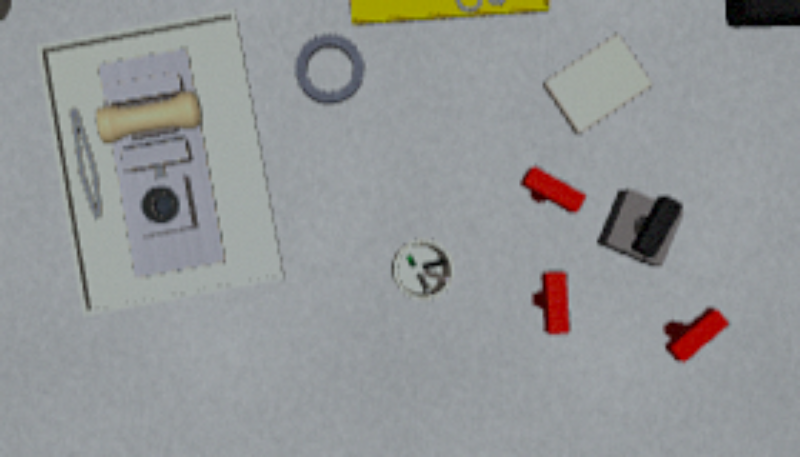

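View pics/s.png

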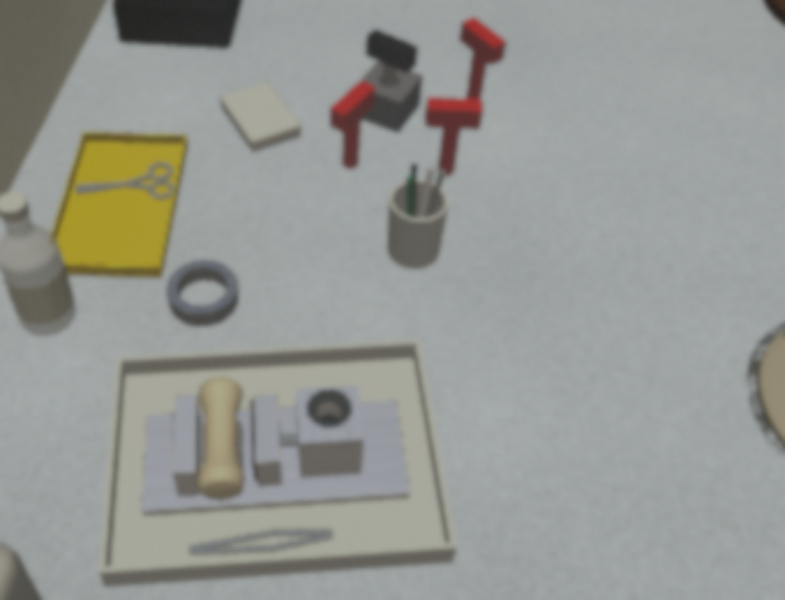

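The top crop (2.86x, offset 200,140) shows the black bar at about (657,226), standing in the grey block and running lower-left to upper-right. Three red decoys stand around it. The funnel is at (160,204) on the housing, and the forceps lie in the tray on its far-left side. The side view agrees.

Run:
```python
import numpy as np,cv2
def rect(q):
    r=cv2.minAreaRect((q[:,:2]*1000).astype(np.float32)); return np.round(r[0],1),np.round(r[1],1),round(r[2],1)
for c in("top","side"):
    w=np.load(c+"_w.npy"); p=np.load(c+"_p.npy").astype(int)
    x,y,z=np.moveaxis(w,-1,0)
    red=(p[...,0]-p[...,1])>40
    k=(abs(x-.515)<.06)&(abs(y+.385)<.06)&~red
    m=k&(z>.1)&(z<.125)&(p.max(-1)<95); q=w[m]; print(c,"bar",m.sum(),rect(q),np.round(np.median(q,0),4))
    m=k&(z>.043)&(z<.055); print(c,"stand",m.sum(),rect(w[m]))
    h=(abs(x-.5)<.15)&(abs(y-.13)<.13)
    m=h&(z>.08)&(z<.094)
    n,l,st,ce=cv2.connectedComponentsWithStats(m.astype(np.uint8))
    for i in range(1,n):
        if st[i,4]>15: q=w[l==i]; print(c,"house",st[i,4],rect(q),np.round(np.median(q,0),4))
    dark=h&(p.max(-1)<(80))&(z>.04)&(z<.094); q=w[dark]; print(c,"dark",dark.sum(),rect(q) if len(q)>3 else 0,np.round(np.median(q,0),4))
```

```text
top bar 168 (array([ 516.4, -387.4]), array([22.7, 61.3]), 63.1) [ 0.5163 -0.3868  0.1097]
top stand 246 (array([ 517.7, -388.2]), array([65.1, 64.2]), 68.6)
top house 98 (array([526.5, 126.6]), array([42.7, 43.9]), 66.2) [0.5248 0.1264 0.0838]
top dark 154 (array([570.7, 134.8]), array([143.9,  76.5]), 11.9) [0.5265 0.1267 0.076 ]
side bar 131 (array([ 515.9, -382.3]), array([22. , 62.9]), 61.0) [ 0.5153 -0.3806  0.1074]
side stand 242 (array([ 514.8, -385.2]), array([67. , 64.3]), 68.9)
side house 144 (array([523.3, 128.7]), array([38.5, 39.2]), 6.9) [0.5237 0.124  0.0843]
side dark 129 (array([525.4, 124.2]), array([33.3, 25.1]), 14.9) [0.5253 0.1192 0.0799]
```

>>> send_rows:
  xyz:
    - [-150, -185, 0]
    - [-300, -370, 0]
    - [-450, -555, 0]
    - [-612, -754, 40]
    - [-612, -754, 75]
    - [-612, -754, 75]
    - [-612, -754, 75]
    - [-612, -754, 75]
    - [-612, -754, 75]
    - [-612, -754, 75]
    - [-612, -754, 75]
    - [-612, -754, 75]
    - [-612, -754, 75]
    - [-612, -754, 75]
    - [-612, -754, 75]
    - [-612, -754, 75]
    - [-612, -754, 75]
    - [-612, -754, 75]
    - [-612, -754, 75]
  spin: [0, 0, 0, 5, 9.7, 9.7, 9.7, 9.7, 9.7, 9.7, 9.7, 9.7, 9.7, 9.7, 9.7, 9.7, 9.7, 9.7, 9.7]
  hand: 1
  force: 60

```text
time_s: 3.18
position: [0.5168, -0.385, 0.3303]
tool_rot: [[-0.883, 0.469, 0.0], [0.469, 0.883, -0.0], [-0.0, 0.0, -1.0]]
ft_force: [0.6, 0.2, 1.4]
grip_width: 0.0852
```

>>> send_rows:
  xyz:
    - [0, 0, 40]
    - [0, 0, 70]
    - [0, 0, 82]
    - [0, 0, 82]
    - [0, 0, 82]
  spin: [0, 0, 0, 0, 0]

```text
time_s: 3.8
position: [0.517, -0.3851, 0.2498]
tool_rot: [[-0.883, 0.469, 0.002], [0.469, 0.883, -0.002], [-0.003, -0.001, -1.0]]
ft_force: [-0.9, -1.1, -0.1]
grip_width: 0.0854
```

>>> send_rows:
  xyz:
    - [0, 0, 0]
    - [0, 0, 0]
    - [0, 0, 0]
    - [0, 0, 0]
    - [0, 0, 0]
    - [0, 0, 0]
    - [0, 0, 0]
    - [0, 0, 0]
  spin: [0, 0, 0, 0, 0, 0, 0, 0]
  hand: 0
  force: 60

```text
time_s: 4.8
position: [0.517, -0.3852, 0.25]
tool_rot: [[-0.883, 0.469, 0.002], [0.469, 0.883, -0.002], [-0.003, -0.001, -1.0]]
ft_force: [0.1, -2.3, 3.5]
grip_width: 0.0211
```

>>> send_rows:
  xyz:
    - [0, 0, -20]
    - [0, 0, -50]
    - [0, 0, -80]
    - [0, 0, -120]
    - [0, 0, -155]
    - [0, 0, -155]
    - [0, 0, -155]
  spin: [0, 0, 0, 0, 0, 0, 0]

```text
time_s: 5.68
position: [0.5167, -0.3847, 0.403]
tool_rot: [[-0.883, 0.469, -0.0], [0.469, 0.883, 0.0], [0.0, 0.0, -1.0]]
ft_force: [-0.6, 0.6, -1.9]
grip_width: 0.0211
```

>>> send_rows:
  xyz:
    - [23, 46, 0]
    - [47, 91, 0]
    - [70, 137, 0]
    - [93, 182, 0]
    - [117, 228, 0]
    - [140, 273, 0]
    - [163, 319, 0]
    - [186, 364, 0]
    - [210, 410, 0]
    - [225, 440, 0]
    - [233, 456, 0]
    - [233, 456, 0]
    - [233, 456, 0]
    - [233, 456, 0]
  spin: [0, 0, 0, 0, 0, 0, 0, 0, 0, 0, 0, 0, 0, 0]

```text
time_s: 7.42
position: [0.5248, 0.1263, 0.403]
tool_rot: [[-0.883, 0.47, -0.0], [0.47, 0.883, -0.0], [0.0, -0.0, -1.0]]
ft_force: [-0.5, 0.7, -3.7]
grip_width: 0.0211
```

Run:
```python
from h import *
s=env.observe(); print(s["position"],s["q"],s["ft_force"],s["tool_rot"])
p=get_image("side"); w=pts(p); np.save("side2_w.npy",w); np.save("side2_p.npy",p["pixels"])
T=np.linalg.inv(np.array(p["cam_to_world"])); f=200/np.tan(np.radians(p["fov_y"])/2)
def pr(x):
    c=T@np.append(x,1); return c[0]/c[2]*f+p["cx"],c[1]/c[2]*f+p["cy"]
g=np.array(s["position"]); 
print("tip pix",pr(g+[0,0,-.245]),"well pix",pr([.525,.1265,.087]))
u,v=map(int,pr([.525,.1265,.12]))
cv2.imwrite("pics/s2.png",cv2.resize(cv2.cvtColor(p["pixels"],cv2.COLOR_RGB2BGR)[v-75:v+50,u-80:u+80],(768,600),interpolation=cv2.INTER_CUBIC)); print(u,v)
x,y,z=np.moveaxis(w,-1,0)
for lo in np.arange(.15,.24,.01):
    m=(z>lo)&(z<lo+.01)&(abs(x-.525)<.02)&(abs(y-.127)<.03)
    if m.any(): print(round(lo,2),m.sum(),np.round([x[m].min(),x[m].max(),x[m].mean(),np.median(y[m]),y[m].max()],4))
```

```text
[0.52480302 0.12626728 0.40297647] [ 9.55399423e-01  2.08544734e+01  7.61374738e+01 -6.10090491e-04
  8.30235803e+01 -6.09999013e+01] [-0.52088462  0.7207372  -3.69496612] [[-8.82581644e-01  4.70159089e-01 -2.70792876e-04]
 [ 4.70159110e-01  8.82581674e-01 -1.50865747e-05]
 [ 2.31903739e-04 -1.40630871e-04 -9.99999963e-01]]
tip pix (np.float64(322.29609745538437), np.float64(244.23777646963234)) well pix (np.float64(321.7844221297862), np.float64(265.1337828153459))
321 255
0.15 12 [0.5142 0.5303 0.5224 0.1331 0.1358]
0.16 33 [0.5142 0.5303 0.522  0.1336 0.1367]
0.17 29 [0.5142 0.5304 0.522  0.1332 0.1364]
0.18 31 [0.5141 0.5306 0.5223 0.1342 0.1369]
0.19 34 [0.5141 0.5305 0.5217 0.1339 0.1371]
0.2 32 [0.5143 0.5306 0.5225 0.1339 0.1371]
0.21 27 [0.5144 0.5305 0.5206 0.1342 0.1371]
0.22 5 [0.5196 0.5274 0.5231 0.1426 0.1455]
0.23 41 [0.5059 0.5414 0.5214 0.1453 0.1502]
```

View pics/s2.png

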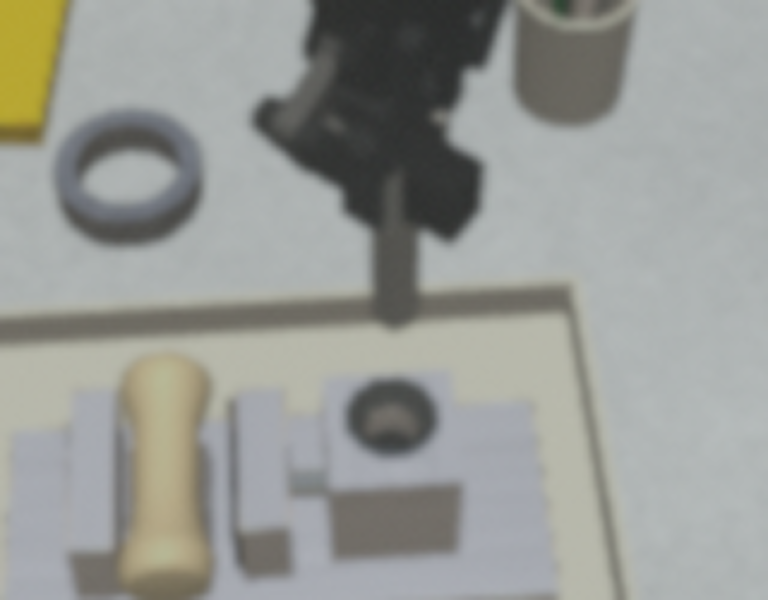

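The side crop (4.8x, offset 241,180) shows the key gripped and vertical, its tip at about (396,322), over the funnel rim centred at about (392,416). The funnel may sit a little nearer the camera than I estimated, so I'll fit it.

Run:
```python
from h import *
for c,fn in(("top","top_p"),("side","side2_p")):
    p=get_image(c); im=np.load(fn+".npy"); M=np.array(p["cam_to_world"]); f=200/np.tan(np.radians(p["fov_y"])/2)
    T=np.linalg.inv(M); q=T@[.525,.1275,.087,1]; u,v=q[0]/q[2]*f+p["cx"],q[1]/q[2]*f+p["cy"]
    u0,v0=int(u)-14,int(v)-12; g=cv2.cvtColor(im,cv2.COLOR_RGB2GRAY)[v0:v0+25,u0:u0+29]
    G=cv2.resize(g,None,fx=8,fy=8,interpolation=cv2.INTER_CUBIC)
    for th in(90,105,120):
        cs,_=cv2.findContours((G<th).astype(np.uint8),cv2.RETR_EXTERNAL,cv2.CHAIN_APPROX_NONE)
        k=min(cs,key=lambda k:99999 if cv2.contourArea(k)<1500 else np.hypot(*(k[:,0].mean(0)-np.array([116,100]))))
        e=cv2.fitEllipse(cv2.convexHull(k)); a=(np.array(e[0])+.5)/8-.5+[u0,v0]
        d=M[:3,:3]@[(a[0]-p["cx"])/f,(a[1]-p["cy"])/f,1]; o=M[:3,3]; P=o+d*(.087-o[2])/d[2]
        print(c,th,a.round(2),np.round(e[1],1),P.round(4))
```

```text
top 90 [255.69 211.27] [103.1 104.9] [0.5242 0.1258 0.087 ]
top 105 [255.68 211.28] [106.3 107.4] [0.5242 0.1258 0.087 ]
top 120 [255.7  211.27] [109.7 111. ] [0.5242 0.1258 0.087 ]
side 90 [322.12 266.47] [112.8 135.7] [0.5239 0.1295 0.087 ]
side 105 [322.11 266.47] [121.  143.9] [0.5239 0.1296 0.087 ]
side 120 [322.14 266.48] [127.7 150.8] [0.5239 0.1296 0.087 ]
```

>>> send_rows:
  xyz:
    - [1, 1.5, 30]
    - [1, 1.5, 60]
    - [1, 1.5, 70]
    - [1, 1.5, 74]
    - [1, 1.5, 78]
    - [1, 1.5, 78]
  spin: [0, 0, 0, 0, 0, 0]

```text
time_s: 8.32
position: [0.5246, 0.1285, 0.3256]
tool_rot: [[-0.883, 0.47, 0.001], [0.47, 0.883, 0.0], [-0.001, 0.0, -1.0]]
ft_force: [-0.3, 0.3, -2.3]
grip_width: 0.0216
```

>>> send_rows:
  xyz:
    - [0, 0, 3]
    - [0, 0, 5]
    - [0, 0, 7]
    - [0, 0, 7]
  spin: [0, 0, 0, 0]

```text
time_s: 8.82
position: [0.5246, 0.1285, 0.3184]
tool_rot: [[-0.883, 0.47, 0.0], [0.47, 0.883, 0.0], [-0.0, 0.0, -1.0]]
ft_force: [0.9, -0.2, -2.1]
grip_width: 0.0215
```

>>> send_rows:
  xyz:
    - [0, 0, 3]
    - [0, 0, 6]
    - [0, 0, 9]
    - [0, 0, 11]
    - [0, 0, 11]
  spin: [0, 0, 0, 0, 0]

```text
time_s: 9.45
position: [0.5246, 0.1285, 0.3072]
tool_rot: [[-0.883, 0.47, 0.0], [0.47, 0.883, 0.0], [-0.0, 0.0, -1.0]]
ft_force: [0.5, 0.0, -2.2]
grip_width: 0.021
```

>>> send_rows:
  xyz:
    - [0, 0, 1.5]
    - [0, 0, 3]
    - [0, 0, 4]
    - [0, 0, 4]
  spin: [0, 0, 0, 0]

```text
time_s: 9.95
position: [0.5247, 0.1284, 0.3033]
tool_rot: [[-0.883, 0.47, 0.001], [0.47, 0.883, 0.0], [-0.001, 0.0, -1.0]]
ft_force: [1.0, -0.7, -2.2]
grip_width: 0.0213
```

>>> send_rows:
  xyz:
    - [0, 0, 1]
    - [0, 0, 2]
    - [0, 0, 3]
    - [0, 0, 4]
    - [0, 0, 4]
  spin: [0, 0, 0, 0, 0]

```text
time_s: 10.58
position: [0.5248, 0.1284, 0.2992]
tool_rot: [[-0.883, 0.47, 0.001], [0.47, 0.883, -0.0], [-0.001, 0.0, -1.0]]
ft_force: [2.0, -0.2, -0.3]
grip_width: 0.0213
```

>>> send_rows:
  xyz:
    - [0, 0, 1]
    - [0, 0, 2]
    - [0, 0, 3]
    - [0, 0, 4]
    - [0, 0, 4]
  spin: [0, 0, 0, 0, 0]

```text
time_s: 11.2
position: [0.5248, 0.1284, 0.2952]
tool_rot: [[-0.883, 0.47, 0.001], [0.47, 0.883, -0.0], [-0.001, 0.0, -1.0]]
ft_force: [0.3, -1.0, 0.2]
grip_width: 0.0215
```

>>> send_rows:
  xyz:
    - [0, 0, 1]
    - [0, 0, 2]
    - [0, 0, 3]
    - [0, 0, 4]
    - [0, 0, 4]
  spin: [0, 0, 0, 0, 0]

```text
time_s: 11.82
position: [0.5248, 0.1284, 0.2911]
tool_rot: [[-0.883, 0.47, 0.001], [0.47, 0.883, -0.0], [-0.001, 0.0, -1.0]]
ft_force: [-0.4, -1.2, 2.2]
grip_width: 0.021
```

Run:
```python
from h import *
s=env.observe(); print(s["position"],s["ft_force"],s["wrist_torque"])
p=get_image("side"); np.save("side3_p.npy",p["pixels"])
u,v=321,250
cv2.imwrite("pics/s3.png",cv2.resize(cv2.cvtColor(p["pixels"],cv2.COLOR_RGB2BGR)[v-75:v+50,u-80:u+80],(768,600),interpolation=cv2.INTER_CUBIC))
```

```text
[0.52481674 0.12839343 0.29110923] [-0.42946587 -1.22270104  2.17760893] [-0.23559816 -0.11180125  0.04550725]
```

View pics/s3.png

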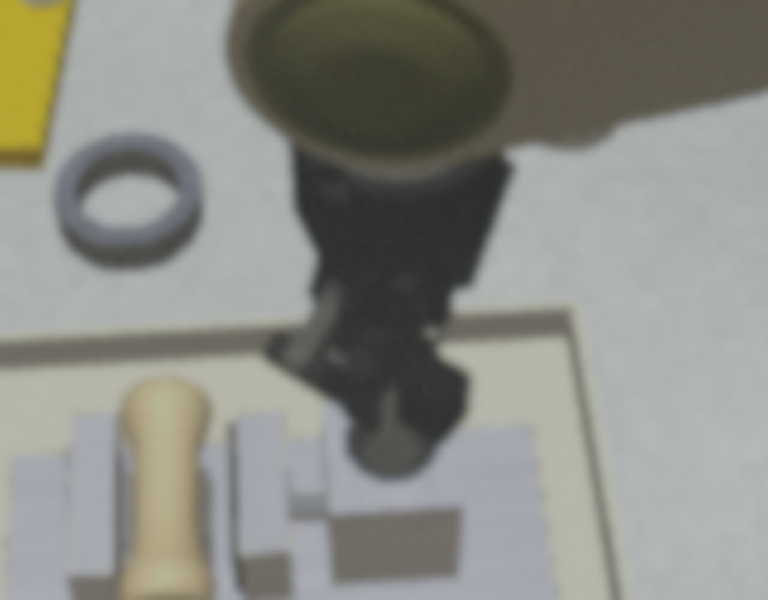

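The picture shows the shank swallowed by the funnel at about (390,450), and the bar sits in the fingers as before. Contact force stayed near zero the whole way, so the key seems to have gone straight into the socket. I'll press lightly to find the bottom.

>>> send_rows:
  xyz:
    - [0, 0, 1]
    - [0, 0, 1.5]
    - [0, 0, 2]
    - [0, 0, 2]
  spin: [0, 0, 0, 0]

```text
time_s: 12.38
position: [0.5247, 0.1284, 0.2908]
tool_rot: [[-0.883, 0.47, 0.003], [0.47, 0.883, -0.0], [-0.003, 0.001, -1.0]]
ft_force: [-3.4, -1.2, 17.4]
grip_width: 0.0212
```

>>> send_rows:
  xyz:
    - [0, 0, 0]
    - [0, 0, 0]
    - [0, 0, 0]
    - [0, 0, 0]
    - [0, 0, 0]
    - [0, 0, 0]
    - [0, 0, 0]
    - [0, 0, 0]
    - [0, 0, 0]
    - [0, 0, 0]
    - [0, 0, 0]
  spin: [3, 7, 11, 15, 19, 23, 27, 31, 35, 40, 40]

```text
time_s: 13.75
position: [0.5247, 0.1283, 0.2909]
tool_rot: [[-0.375, 0.927, 0.003], [0.927, 0.375, -0.001], [-0.002, 0.002, -1.0]]
ft_force: [-0.9, -2.7, 4.9]
grip_width: 0.0217
```

Run:
```python
from h import *
s=env.observe(); print(s["position"],s["ft_force"],s["wrist_torque"],s["q"],np.degrees(np.arctan2(s["tool_rot"][1][1],s["tool_rot"][0][1])))
```

```text
[0.52466688 0.12830368 0.29094612] [-0.94963042 -2.72181424  4.86760052] [-0.53995676  0.20380631  0.03161622] [ 1.18416515e+00  2.71613001e+01  8.60508301e+01 -4.93827722e-02
  6.66417879e+01 -2.08355129e+01] 22.03929864500876
```

>>> send_rows:
  xyz:
    - [0, 0, 0]
    - [0, 0, 0]
    - [0, 0, 0]
    - [0, 0, 0]
    - [0, 0, 0]
    - [0, 0, 0]
  spin: [4, 8, 12, 16, 18, 18]

```text
time_s: 14.5
position: [0.5247, 0.1282, 0.291]
tool_rot: [[-0.072, 0.997, 0.003], [0.997, 0.072, -0.001], [-0.001, 0.003, -1.0]]
ft_force: [-0.3, -3.0, 3.5]
grip_width: 0.0211
```

```bash
cat > o.py <<'E'
from h import *
s=env.observe(); print(s["position"],s["ft_force"],s["wrist_torque"],np.degrees(np.arctan2(s["tool_rot"][1][1],s["tool_rot"][0][1])))
E
python3 o.py
```

```text
[0.52468412 0.12820478 0.29097254] [-0.30283855 -2.98940915  3.46739967] [-0.62909915  0.08088381  0.05751609] 4.111113578149138
```

>>> send_rows:
  xyz:
    - [0, 0, 0]
    - [0, 0, 0]
    - [0, 0, 0]
    - [0, 0, 0]
  spin: [2, 4, 6, 6]

```text
time_s: 15.0
position: [0.5247, 0.1282, 0.2909]
tool_rot: [[0.033, 0.999, 0.003], [0.999, -0.033, -0.001], [-0.001, 0.003, -1.0]]
ft_force: [-0.1, -3.8, 3.4]
grip_width: 0.0214
```

```bash
python3 o.py
```

```text
[0.52468593 0.12819478 0.29094162] [-0.11572931 -3.81638453  3.39040945] [-0.76814334  0.04804924  0.23920621] -1.9015813918064228
```

>>> send_rows:
  xyz:
    - [0, 0, 0]
    - [0, 0, 0]
    - [0, 0, 0]
    - [0, 0, 0]
  spin: [2, 4, 5, 5]

```text
time_s: 15.5
position: [0.5247, 0.1282, 0.291]
tool_rot: [[0.12, 0.993, 0.003], [0.993, -0.12, -0.001], [-0.001, 0.003, -1.0]]
ft_force: [-0.6, -3.3, 3.5]
grip_width: 0.0212
```

```bash
python3 o.py
```

```text
[0.52468392 0.12817583 0.29095292] [-0.57906957 -3.34146278  3.5314183 ] [-0.81601935  0.08392909  0.59615954] -6.912351472306694
```

>>> send_rows:
  xyz:
    - [0, 0, 0]
    - [0, 0, 0]
    - [0, 0, 0]
    - [0, 0, 0]
  spin: [2, 4, 5, 5]
  force: 100

```text
time_s: 16.0
position: [0.5247, 0.1282, 0.291]
tool_rot: [[0.207, 0.978, 0.003], [0.978, -0.207, -0.001], [-0.001, 0.003, -1.0]]
ft_force: [-0.8, -3.3, 5.2]
grip_width: 0.0209
```

```bash
python3 o.py
python3 - <<'E'
from h import *
p=get_image("side"); np.save("side4_p.npy",p["pixels"])
a=np.load("side3_p.npy")[...,::-1];b=p["pixels"][...,::-1]
c=[cv2.resize(i[220:310,245:355],(396,324),interpolation=cv2.INTER_CUBIC) for i in(a,b)]
cv2.imwrite("pics/s4.png",np.hstack(c))
E
```

```text
[0.52467137 0.12816214 0.29101859] [-0.81393477 -3.28574206  5.18232194] [-0.86214043  0.16146576  0.68318678] -11.965129962693899
```

View pics/s4.png

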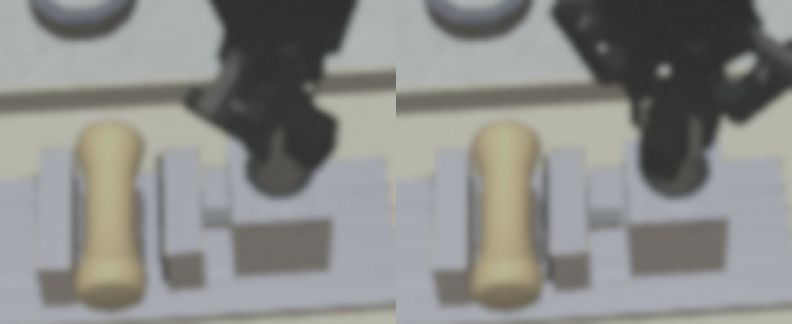

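Left: before turning. Right: after, where the jaw has moved against the bone (gap closed at about (545,230)). The torque has risen to 0.68 N m, so the screw is at its stop. I'll ease the twist and release.

>>> send_rows:
  xyz:
    - [0, 0, 0]
    - [0, 0, 0]
    - [0, 0, 0]
  spin: [-2, -4, -4]
  force: 40

```text
time_s: 16.42
position: [0.5247, 0.1281, 0.291]
tool_rot: [[0.139, 0.99, 0.003], [0.99, -0.139, -0.001], [-0.001, 0.003, -1.0]]
ft_force: [-1.3, -2.8, 4.6]
grip_width: 0.0209
```

```bash
python3 o.py
```

```text
[0.52467554 0.12812825 0.29104027] [-1.33881821 -2.82291932  4.62199635] [-0.74257418  0.18383008  0.02748148] -7.969660827600842
```

>>> send_rows:
  xyz:
    - [0, 0, 0]
    - [0, 0, 0]
    - [0, 0, 0]
    - [0, 0, 0]
    - [0, 0, 0]
    - [0, 0, 0]
    - [0, 0, 0]
    - [0, 0, 0]
  spin: [0, 0, 0, 0, 0, 0, 0, 0]
  hand: 1

```text
time_s: 17.42
position: [0.5247, 0.1281, 0.291]
tool_rot: [[0.139, 0.99, 0.003], [0.99, -0.139, -0.001], [-0.001, 0.003, -1.0]]
ft_force: [-0.6, 0.0, 0.1]
grip_width: 0.0855
```

>>> send_rows:
  xyz:
    - [0, 0, -10]
    - [0, 0, -25]
    - [0, 0, -50]
    - [0, 0, -90]
    - [0, 0, -130]
    - [0, 0, -130]
    - [0, -150, -130]
    - [0, -150, -130]
    - [0, -150, -130]
    - [0, -150, -130]
    - [0, -150, -130]
  spin: [0, 0, 0, 0, 0, 0, 0, 0, 0, 0, 0]

```text
time_s: 18.8
position: [0.3766, 0.149, 0.4206]
tool_rot: [[0.139, 0.99, 0.003], [0.99, -0.139, -0.001], [-0.001, 0.003, -1.0]]
ft_force: [-1.2, -0.3, -0.2]
grip_width: 0.0854
```

```bash
python3 o.py
python3 - <<'E'
from h import *
o=[]
for c,(r,k) in(("side",(200,245)),("top",(170,215))):
    p=get_image(c); w=pts(p); im=p["pixels"][...,::-1]
    o.append(cv2.resize(im[r:r+90,k:k+110],(396,324),interpolation=cv2.INTER_CUBIC))
    x,y,z=np.moveaxis(w,-1,0); m=(abs(x-.525)<.05)&(abs(y-.128)<.05)&(z>.115)&(z<.2)
    q=w[m]; print(c,m.sum(),cv2.minAreaRect((q[:,:2]*1000).astype(np.float32)),np.percentile(q[:,2],[5,50,95]))
    for n in ("pot","forceps","tape","rest"):
        for d in nets.silhouettes(p,n)[:1]: print(n,np.round(d["box"]))
cv2.imwrite("pics/s5.png",np.hstack(o))
E
```

```text
[0.37656234 0.14897123 0.42060127] [-1.21378948 -0.25444966 -0.22930695] [-0.01751927 -0.01400213  0.0058412 ] -7.984161097916526
side 455 ((523.6643676757812, 129.41952514648438), (65.11550903320312, 22.49446678161621), 81.54232025146484) [0.12515623 0.14858657 0.15100908]
pot [362. 184.  28.  46.]
forceps [291. 326.  59.   9.]
tape [269. 219.  32.  28.]
rest [293. 139.  33.  29.]
top 182 ((525.5950317382812, 126.07792663574219), (64.25050354003906, 21.6340389251709), 81.98040771484375) [0.14469687 0.15062403 0.15497285]
pot [347. 233.  24.  23.]
forceps [231. 197.   5.  34.]
tape [316. 164.  23.  24.]
rest [409. 171.  35.  38.]
```

View pics/s5.png

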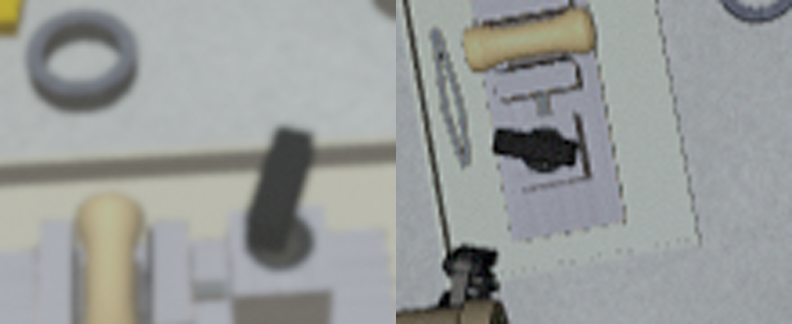

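```bash
python3 -c "
from rig import env
print(env.close_job())"
```

```text
the job is handed in; nothing more can be done
None
```

I took the key out of its block, fitted it down the well and turned the screw clockwise to its stop. I then let go, leaving the key standing in the socket, and handed the job in after about 19 s of the 54 s limit. No verdict is reported.

- **Fit:** the key went straight into the hex socket without any searching. It met firm bottom (17 N) at a height of 0.291 m, which is where fully home was expected.
- **Turn:** I turned the tool about 74° clockwise. Over the last 15° or so the torque rose from about 0.06 to 0.68 N m, and the picture shows the jaw closed on the bone. The cam screw's angle can't be read directly, so reaching the stop is judged from the torque and the picture.
- **After release:** the bar's top stands at 0.1506 m, against 0.151 m expected when fully home. It looks centred over the well to within about 2 mm.
- **Bystanders:** the pot, forceps, roll and slab are within a few pixels of where they started, and the arm is clear of everything.
- **Disagreement:** the two cameras differ by about 3–4 mm in y, for both the key and the well. I used values between the two, and the fit showed that was close enough.

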